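# Stand the blue column up against the bench stop

## Task

Two packed glass columns lie on the bench with their feet towards the aluminium bench stop. Stand up the one with blue caps: slide its foot against the stop, then, keeping the foot on the bench and butted there, raise its knob end until the column stands upright by itself against the stop, and let go. Leave the orange-capped column lying where it is.

Things in the scene. Friction and masses are not known exactly. Their poses are not given: they have to be found in the camera images.
- blue_column_knob (a point): centre of the blue ball knob (26 mm across, to be gripped; it can turn between the pads) on the head of the blue-capped column, on the axis, 142 mm from the bottom of the foot. A grey stem 14 mm thick joins it to the head cap, whose top is 108 mm from the bottom. The column, 155 mm long, about 0.35 kg, starts lying, axis level, 25 mm above the bench. x runs along the axis from foot to knob
- blue_column_foot (a point): centre of the bottom face of the blue column's foot: 25 mm above the bench while it lies, 0 when it stands, then 25 mm from the stop's face if touching it. x axis from foot to knob. Foot and head caps are hexagons 50 mm across flats, 18 mm long; the glass tube between is 40 mm thick. It starts 15 to 45 mm short of the stop, about square to it
- stop: bench stop fixed to the table: aluminium angle plate with an upright wall 270 mm wide (along its y), 60 mm high and 10 mm thick, ribs and a foot plate 55 mm deep behind it. Origin at the middle of the lower edge of the wall's front face; x points level from the columns' side into the wall, z up
- orange_column_foot (a point): centre of the bottom face of the foot of the orange-capped column, a twin of the blue one (same sizes), lying beside it about 150 mm away, on either side; x axis from foot to knob. To be left alone
Mind the look-alikes: they are no part of the job. What is shaped like the part that bears blue_column_knob but purple, turquoise or yellow is not meant.

How it is judged:
By the outcome, as a careful person would: the job done as asked, in the order asked, and still so for the second after the job is handed in, with the robot touching nothing.
It also fails if it takes over 32 s, if anything falls off the work surface, if the arm or the gripper's body presses on something with over 40 N, if the wrist force passes 120 N, or if a joint passes its speed limit or range.

## Robot

A 6-joint arm with a two-finger parallel gripper is mounted at the origin on a cart in front of the work surface, level with it; the furniture and walls round the work are solid. World frame = base frame: x ahead of the robot, y to its left, z up, the work surface at z = 0. Lengths are in m, angles in rad, forces in N, time in s.
With the tool pointing down it reaches from about 0.375 to 0.975 m from the base axis. Payload 3.8 kg.
Tool frame: the origin (TCP) lies where the fingers leave the gripper's body, on its centre line; the fingertips stand 73 mm ahead of it and the grasp point (between the pads) lies 54 mm ahead of it; z points along the fingers, y is the line along which they close (so a half turn about z gives the same grasp; the last joint's range is limited). The gripper opens to 85 mm and grips with 20 to 120 N. Pads are 22 mm wide; open, the fingers measure 114 mm over their backs; the gripper's body (76 mm by 85 mm) begins 54 mm behind the grasp point. The pads swing forward as they close: fully open they stand 13 mm farther back than shut.
Start: joints at [-1.214, 0.264, 1.604, -0, 1.274, -0.037], TCP at [0.259, -0.623, 0.304] pointing down, gripper open.
Joint ranges: [-2.63, 2.63], [-0.94, 2.18], [0.31, 2.57], [-1.31, 4.45], [0, 2.66], [-2.55, 2.55]. Speed limits (rad/s): [2.57, 2.57, 3.14, 3.14, 3.14, 3.14].

## Interface

Orientations are given as a rotation vector (axis times angle).
In Python, from workcell import read_state, viewer, bot gives the robot as it stands.
- The arm moves only by the tool jog_arm, never from a script. Its argument "increments" is a list that holds one entry, the list of rows, each a list of 7 numbers: the shift along the tool's x, y, z in units of 30 mm (1.0 is 30 mm), then the turn, a rotation vector about the tool's x, y, z in units of 6 degrees (1.0 is 6 degrees), then the opening, from -1 (shut) to 1 (fully open). A call has exactly 5 rows; each row shifts and turns the commanded pose from where the row before left it, along the tool's axes as they then stand; what a row does not reach is not made up. A row lasts 1/12 s, in which the tool goes at most 41.7 mm and 7.16 degrees, less where a joint would pass 70% of its speed; a pose out of reach is approached as far as the arm can. A call is refused whole if a number of a shift passes 1 or a number of a turn 1, either way. A call with a gripper value outside its range is refused whole. The fingers move at their own pace and stop on an object; "force" is the grip in N (left out, the last holds). Time passes only in rows, so rows that do not move let the fingers close, or fill a call up. It gives the time, the measured TCP pose, the force, the opening and the grip force at its end, in the units of the state.
- read_state(): the state, without advancing time (a new reading comes with each control period).
- viewer.read_camera(name): name is "side" or "top" or "wrist"; returns (picture, depth): 384x512x3 uint8, blue, green, red; 384x512 float32, m along the optical axis (not along the pixel's ray), 0 where there is no reading.
- viewer.camera_params(name): a dict with "fx", "fy", "cx", "cy" (pixels), "R" (3x3) and "t" (3): a world point X has camera coordinates R X + t; the wrist camera has in their place "hand_eye" (4x4, takes a point from camera to tool coordinates, whose origin is the TCP and whose axes are the flange's). Camera axes: x right, y down, z forward; pixel columns grow to the right and rows downward; lengths in m; the calibration is good to about 2 mm. The wrist camera is an equidistant fisheye: a pixel r from the principal point sees the ray r / f radians off the axis. A picture is of the moment at which its call begins: read the wrist's pose just before it. camera_params takes no time and is no camera call.
- bot.finish_job(): hands the job in; it is judged then, once.
The state is a dict: "time": time; "q": joint angles; "joint_vel": joint speeds; "joint_torque": joint torques, N m; "tool_pos": TCP position; "tcp_rot": TCP orientation; "wrist_force": force on the tool from outside, world axes, zero at the start; "torque": the same for the moment, N m; "width": opening from 0.0 (shut) to 1.0 (fully open); "grip_force": force on a finger pad.
Only numpy, scipy, OpenCV 4.12 (cv2) and the standard library are available. Lean on these libraries where they do the work, as an engineer would, in place of code of your own. Each camera call takes 0.05 s, during which the arm holds its last target. There are 200 camera calls.

## Working session

There is one attempt and no reset: what is moved stays moved. The work goes in short steps, Python scripts to look and compute and a tool call to move; the robot and the scene stay as the last step left them, time stands still between calls to the robot, and variables do not carry over. Pictures are saved under pics/ and viewed, at most 10 in all, crops included, and the job is handed in when it is done.

Besides the shell and the picture viewer there is one more tool, called after ">>>" by a JSON object that holds its "api" and its "payload", one argument or row to a line. jog_arm: Moves the arm, as the interface text tells. Its arguments: {"type":"object","properties":{"increments":{"type":"array","items":{"type":"array","items":{"type":"array","items":{"type":"number"}}}},"force":{"type":"number"}},"required":["increments"]}

```bash
ls; mkdir -p pics; python3 - <<'E'
from workcell import read_state, viewer, bot
import cv2,numpy as np
s=read_state();print(s)
for n in("top","side"):
    im,d=viewer.read_camera(n);cv2.imwrite(f"pics/{n}0.png",im);np.save(f"pics/{n}0.npy",d);print(n,viewer.camera_params(n))
print(viewer.camera_params("wrist"))
E
```

```text
pics
{'time': 0.0, 'q': array([-1.21389057e+00,  2.64762432e-01,  1.60540076e+00,  4.56458191e-05,
        1.27368257e+00, -3.69260910e-02]), 'joint_vel': array([ 0.00048564, -0.00023448, -0.00138201,  0.00122275,  0.0010775 ,
       -0.00018086]), 'joint_torque': array([ 7.38559884e-04, -5.15113378e+01, -3.67312253e+01, -1.06283958e-04,
        1.27795018e-02,  1.16478347e-05]), 'tool_pos': array([ 0.25880968, -0.62278945,  0.30254113]), 'tcp_rot': array([-3.07869613e+00, -6.14182193e-01,  4.95805340e-04]), 'wrist_force': array([-0.09668589, -1.34519036,  0.04746644]), 'torque': array([0.0025307 , 0.03070313, 0.03400137]), 'grip_force': 0.0, 'width': 1.0011085735283227}
top {'fx': 451.12602627857757, 'fy': 451.12602627857757, 'cx': 249.3493436687196, 'cy': 195.32477479751682, 'R': array([[ 0.01404451, -0.99990047,  0.00134413],
       [-0.97561181, -0.01399782, -0.2190563 ],
       [ 0.21905331,  0.00176519, -0.97571129]]), 't': array([-0.00190846,  0.5243185 ,  1.00067505])}
side {'fx': 363.5698119439191, 'fy': 363.5698119439191, 'cx': 251.7274667752684, 'cy': 191.33960196347962, 'R': array([[ 0.82266578, -0.56831946,  0.01529728],
       [-0.2532873 , -0.39046743, -0.88508798],
       [ 0.50898581,  0.72425699, -0.46517229]]), 't': array([-0.41197081,  0.18954099,  0.61788591])}
{'fx': 297.3186396354542, 'fy': 297.3186396354542, 'cx': 257.0201241705473, 'cy': 190.64129999890736, 'hand_eye': array([[ 2.17076607e-05, -9.54082942e-01, -2.99542551e-01,
         7.64377882e-02],
       [ 9.99999383e-01,  3.53308011e-04, -1.05286377e-03,
        -2.36457856e-04],
       [ 1.11035014e-03, -2.99542344e-01,  9.54082361e-01,
        -7.07203654e-02],
       [ 0.00000000e+00,  0.00000000e+00,  0.00000000e+00,
         1.00000000e+00]])}
```

View pics/top0.png

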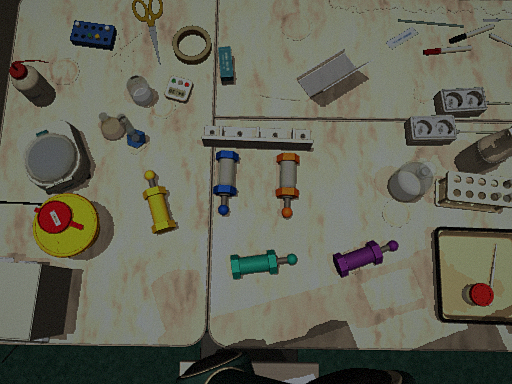

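View pics/side0.png

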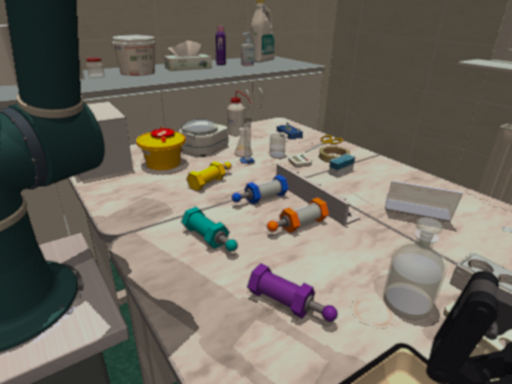

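The top view shows the blue column with its knob at about (223,210) and foot at about (228,153). The stop runs along row ~147, columns 203–312, and the orange column is to the right at x~288.

```bash
cat > h.py <<'E'
import cv2,numpy as np
from workcell import read_state, viewer, bot
from scipy.spatial.transform import Rotation as Ro
def cloud(n,d):
    p=viewer.camera_params(n);v,u=np.mgrid[:384,:512]
    c=np.stack([(u-p['cx'])/p['fx']*d,(v-p['cy'])/p['fy']*d,d],-1)
    return (c-p['t'])@p['R']
def hue(im,lo,hi,s=110):
    h=cv2.cvtColor(im,cv2.COLOR_BGR2HSV);return (h[...,0]>=lo)&(h[...,0]<=hi)&(h[...,1]>s)&(h[...,2]>40)
E
python3 - <<'E'
from h import *
np.set_printoptions(precision=4,suppress=True)
im=cv2.imread('pics/top0.png');d=np.load('pics/top0.npy');P=cloud('top',d)
def box(m,r0,r1,c0,c1):
    k=np.zeros_like(m);k[r0:r1,c0:c1]=1;return m&k&(d>0)
for name,lo,hi,c0,c1 in(("blue",105,130,208,245),("orange",3,20,270,305)):
    m=hue(im,lo,hi)
    for part,r0,r1 in(("knob",203,222),("head",178,200),("foot",145,166)):
        k=box(m,r0,r1,c0,c1);q=P[k];q=q[q[:,2]>.005]
        print(name,part,k.sum(),q.mean(0),q.min(0),q.max(0))
# stop: high points z 50..70
k=box(np.ones_like(d,bool),115,160,195,320);q=P[k]
t=q[(q[:,2]>.054)&(q[:,2]<.07)]
print('top of wall',len(t),t.min(0),t.max(0))
for y0 in np.arange(t[:,1].min(),t[:,1].max(),.03):
    s=t[(t[:,1]>=y0)&(t[:,1]<y0+.03)];print(y0,s[:,0].min(),s[:,0].max(),s[:,2].mean())
f=q[(q[:,2]>.015)&(q[:,2]<.05)]
for y0 in np.arange(t[:,1].min(),t[:,1].max(),.03):
    s=f[(f[:,1]>=y0)&(f[:,1]<y0+.03)]
    s=s[s[:,0]>s[:,0].max()-.2]
    if len(s):print('f',y0,np.percentile(s[:,0],[5,50,95]))
b=P[160:260:10,250:260].reshape(-1,3);print('bench z',b[:,2].mean())
# side view knob check
p=viewer.camera_params('side');ims=cv2.imread('pics/side0.png');D=np.load('pics/side0.npy');PS=cloud('side',D)
m=hue(ims,105,130);k=np.zeros_like(m);k[188,:]=0;k[188:205,230:244]=1;k&=m
print('side knob',PS[k].mean(0),k.sum())
E
```

```text
blue knob 78 [0.4946 0.0684 0.0342] [0.484  0.0583 0.0258] [0.5058 0.0802 0.0399]
blue head 161 [0.5425 0.0653 0.0446] [0.5332 0.0382 0.0235] [0.5515 0.0942 0.0535]
blue foot 155 [0.6279 0.061  0.0442] [0.6186 0.0348 0.0246] [0.6372 0.0895 0.0552]
orange knob 90 [ 0.4908 -0.0837  0.0334] [ 0.4793 -0.0946  0.0251] [ 0.5035 -0.0729  0.0405]
orange head 182 [ 0.5386 -0.0843  0.0434] [ 0.5292 -0.1121  0.0058] [ 0.55   -0.0585  0.0536]
orange foot 166 [ 0.6244 -0.087   0.0436] [ 0.6137 -0.1157  0.024 ] [ 0.6343 -0.061   0.0542]
top of wall 496 [ 0.6211 -0.1439  0.054 ] [0.6737 0.1221 0.065 ]
-0.1438532028763526 0.6539806894899762 0.6656464603479514 0.059135676655297724
-0.11385320287635259 0.6554633369997812 0.6655593730014145 0.059030293990029334
-0.08385320287635259 0.6233255466124699 0.6685968591256544 0.058821854057834404
-0.05385320287635259 0.6572680963152333 0.6679974158603801 0.05913663204615321
-0.02385320287635259 0.6576332148353212 0.6696080193158779 0.05913566494940927
0.006146797123647407 0.6585129694698733 0.6693199167342501 0.059456044602611086
0.036146797123647406 0.6211071210548067 0.671178723959625 0.05921851508381163
0.0661467971236474 0.6605389475754392 0.6714138517940487 0.05882250008260253
0.0961467971236474 0.6609942566627088 0.6736536462740582 0.05971972097038272
f -0.1438532028763526 [0.6536 0.6558 0.6912]
f -0.11385320287635259 [0.6197 0.6564 0.6936]
f -0.08385320287635259 [0.6198 0.6563 0.6586]
f -0.05385320287635259 [0.6574 0.6582 0.6594]
f -0.02385320287635259 [0.6585 0.6598 0.697 ]
f 0.006146797123647407 [0.6308 0.6601 0.6937]
f 0.036146797123647406 [0.6178 0.6328 0.6617]
f 0.0661467971236474 [0.6196 0.6614 0.6993]
f 0.0961467971236474 [0.6614 0.6626 0.6967]
bench z -0.0004801605168483112
side knob [0.4954 0.0599 0.031 ] 55
```

>>> {"api": "jog_arm", "payload": {
  "increments": [
    [[0, 0, 0, 0, 0, 0.82, 1], [0, 0, 0, 0, 0, 0.82, 1], [0, 0, 0, 0, 0, 0.82, 1], [0, 0, 0, 0, 0, 0.82, 1], [0, 0, 0, 0, 0, 0.82, 1]]
  ]
}}

```text
time: 0.52
tool_pos: [0.2589, -0.623, 0.3031]
tcp_rot: [-3.14, 0.063, 0.001]
wrist_force: [-0.0, -0.3, -0.7]
width: 0.997
grip_force: 0.0
```

>>> {"api": "jog_arm", "payload": {
  "increments": [
    [[0.28, -0.93, 0, 0, 0, 0, 1], [0.28, -0.93, 0, 0, 0, 0, 1], [0.28, -0.93, 0, 0, 0, 0, 1], [0.28, -0.93, 0, 0, 0, 0, 1], [0.28, -0.93, 0, 0, 0, 0, 1]]
  ]
}}

```text
time: 0.93
tool_pos: [0.3059, -0.4839, 0.3031]
tcp_rot: [-3.14, 0.057, 0.001]
wrist_force: [0.6, -0.4, -0.0]
width: 0.999
grip_force: 0.0
```

>>> {"api": "jog_arm", "payload": {
  "increments": [
    [[0.28, -0.93, 0, 0, 0, 0, 1], [0.28, -0.93, 0, 0, 0, 0, 1], [0.28, -0.93, 0, 0, 0, 0, 1], [0.28, -0.93, 0, 0, 0, 0, 1], [0.28, -0.93, 0, 0, 0, 0, 1]]
  ]
}}

```text
time: 1.35
tool_pos: [0.3528, -0.3459, 0.3034]
tcp_rot: [-3.14, 0.056, 0.001]
wrist_force: [0.9, -0.7, -0.2]
width: 0.998
grip_force: 0.0
```

>>> {"api": "jog_arm", "payload": {
  "increments": [
    [[0.28, -0.93, 0, 0, 0, 0, 1], [0.28, -0.93, 0, 0, 0, 0, 1], [0.28, -0.93, 0, 0, 0, 0, 1], [0.28, -0.93, 0, 0, 0, 0, 1], [0.28, -0.93, 0, 0, 0, 0, 1]]
  ]
}}

```text
time: 1.77
tool_pos: [0.3997, -0.208, 0.3035]
tcp_rot: [-3.141, 0.056, 0.001]
wrist_force: [0.4, -1.0, -0.7]
width: 0.998
grip_force: 0.0
```

>>> {"api": "jog_arm", "payload": {
  "increments": [
    [[0.28, -0.93, 0.4, 0, 0, 0, 1], [0.28, -0.93, 0.4, 0, 0, 0, 1], [0.28, -0.93, 0.4, 0, 0, 0, 1], [0.28, -0.93, 0.4, 0, 0, 0, 1], [0.28, -0.93, 0.4, 0, 0, 0, 1]]
  ]
}}

```text
time: 2.18
tool_pos: [0.4466, -0.0701, 0.2431]
tcp_rot: [-3.141, 0.056, 0.0]
wrist_force: [0.2, -0.3, 0.3]
width: 0.996
grip_force: 0.0
```

>>> {"api": "jog_arm", "payload": {
  "increments": [
    [[0.28, -0.93, 0.4, 0, 0, 0, 1], [0.28, -0.93, 0.4, 0, 0, 0, 1], [0.28, -0.93, 0.4, 0, 0, 0, 1], [0.28, -0.93, 0.4, 0, 0, 0, 1], [0.28, -0.93, 0.4, 0, 0, 0, 1]]
  ]
}}

```text
time: 2.6
tool_pos: [0.4935, 0.0677, 0.183]
tcp_rot: [3.141, -0.056, -0.001]
wrist_force: [0.4, -0.0, 0.5]
width: 0.999
grip_force: 0.0
```

```bash
cat >> h.py <<'E'
def wcloud(d,s):
    p=viewer.camera_params('wrist');v,u=np.mgrid[:384,:512]
    x=(u-p['cx'])/p['fx'];y=(v-p['cy'])/p['fy'];r=np.hypot(x,y)+1e-9
    c=np.stack([x/r*np.tan(r)*d,y/r*np.tan(r)*d,d],-1)
    H=p['hand_eye'];t=c@H[:3,:3].T+H[:3,3]
    return t@Ro.from_rotvec(s['tcp_rot']).as_matrix().T+s['tool_pos'],t
E
python3 - <<'E'
from h import *
np.set_printoptions(precision=4,suppress=True)
s=read_state();im,d=viewer.read_camera('wrist');cv2.imwrite('pics/w1.png',im);np.save('pics/w1.npy',d)
P,T=wcloud(d,s)
m=hue(im,105,130)&(d>0)
for nm,a,b in(("knob",.475,.515),("head",.52,.565),("foot",.61,.67)):
    k=m&(P[...,0]>a)&(P[...,0]<b)&(abs(P[...,1]-.065)<.05)&(P[...,2]>.008);q=P[k]
    if len(q):print(nm,len(q),np.median(q,0),np.percentile(q,2,0),np.percentile(q,98,0))
k=(P[...,2]>.052)&(P[...,2]<.062)&(P[...,0]>.645)&(P[...,0]<.69)
for y0 in np.arange(-.08,.12,.04):
    q=P[k&(abs(P[...,1]-y0)<.015)]
    if len(q):print('wall',y0,len(q),np.percentile(q[:,0],[2,98]))
E
```

```text
knob 463 [0.5028 0.0703 0.036 ] [0.4929 0.0618 0.0285] [0.5096 0.0782 0.0391]
head 1582 [0.5475 0.0683 0.0501] [0.5392 0.0455 0.0292] [0.5554 0.0919 0.0519]
foot 1570 [0.6307 0.0635 0.05  ] [0.6222 0.0417 0.0297] [0.6401 0.0877 0.052 ]
```

View pics/w1.png

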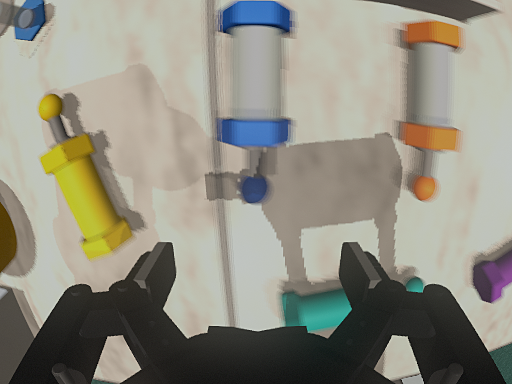

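The wrist view shows the blue knob at (255,188), centred between the open fingers, with the head cap at row 130 and the foot cap at row 12. The measurements agree with the top view to about 3 mm, so I'll descend and grip.

>>> {"api": "jog_arm", "payload": {
  "increments": [
    [[0.03, -0.01, 0.7, 0, 0, 0, 1], [0.03, -0.01, 0.7, 0, 0, 0, 1], [0.03, -0.01, 0.7, 0, 0, 0, 1], [0.03, -0.01, 0.7, 0, 0, 0, 1], [0, -0.02, 0.7, 0, 0, 0, 1]]
  ]
}}

```text
time: 3.07
tool_pos: [0.4971, 0.0679, 0.0778]
tcp_rot: [3.141, -0.055, -0.0]
wrist_force: [-0.7, 0.1, -0.2]
width: 0.999
grip_force: 0.0
```

>>> {"api": "jog_arm", "payload": {
  "increments": [
    [[0, 0, 0, 0, 0, 0, 1], [0, 0, 0, 0, 0, 0, -1], [0, 0, 0, 0, 0, 0, -1], [0, 0, 0, 0, 0, 0, -1], [0, 0, 0, 0, 0, 0, -1]]
  ],
  "force": 40
}}

```text
time: 3.48
tool_pos: [0.4986, 0.068, 0.0805]
tcp_rot: [-3.141, 0.056, -0.005]
wrist_force: [0.3, 0.5, 1.2]
width: 0.454
grip_force: 0.0
```

>>> {"api": "jog_arm", "payload": {
  "increments": [
    [[0, 0, 0, 0, 0, 0, -1], [0, 0, 0, 0, 0, 0, -1], [0, 0, 0, 0, 0, 0, -1], [0, 0, 0, 0, 0, 0, -1], [0, 0, 0, 0, 0, 0, -1]]
  ]
}}

```text
time: 3.9
tool_pos: [0.4983, 0.068, 0.0804]
tcp_rot: [-3.141, 0.056, -0.003]
wrist_force: [-1.2, -1.0, 5.6]
width: 0.281
grip_force: 38.8
```

>>> {"api": "jog_arm", "payload": {
  "increments": [
    [[0.13, 0, 0, 0, 0, 0, -1], [0.13, 0, 0, 0, 0, 0, -1], [0.13, 0, 0, 0, 0, 0, -1], [0.13, 0, 0, 0, 0, 0, -1], [0.1, 0, 0, 0, 0, 0, -1]]
  ]
}}

```text
time: 4.32
tool_pos: [0.514, 0.0674, 0.0798]
tcp_rot: [3.141, -0.056, -0.008]
wrist_force: [-10.0, 0.2, 14.0]
width: 0.274
grip_force: 39.2
```

>>> {"api": "jog_arm", "payload": {
  "increments": [
    [[0.04, 0, 0, 0, 0, 0, -1], [0.04, 0, 0, 0, 0, 0, -1], [0.02, 0, 0, 0, 0, 0, -1], [0, 0, 0, 0, 0, 0, -1], [0, 0, 0, 0, 0, 0, -1]]
  ]
}}

```text
time: 4.73
tool_pos: [0.517, 0.0673, 0.0798]
tcp_rot: [3.141, -0.056, -0.008]
wrist_force: [-9.5, 0.1, 12.9]
width: 0.277
grip_force: 39.2
```

>>> {"api": "jog_arm", "payload": {
  "increments": [
    [[0, 0, -0.04, 0, 0, 0, -1], [0, 0, -0.04, 0, 0, 0, -1], [0, 0, 0, 0, 0, 0, -1], [0, 0, 0, 0, 0, 0, -1], [0, 0, 0, 0, 0, 0, -1]]
  ]
}}

```text
time: 5.15
tool_pos: [0.5185, 0.0671, 0.081]
tcp_rot: [3.141, -0.056, -0.001]
wrist_force: [-1.9, -0.2, -1.1]
width: 0.278
grip_force: 39.2
```

```bash
cat > g.py <<'E'
from h import *
import sys
np.set_printoptions(precision=4,suppress=True)
tag=sys.argv[1]
for n in('top','side'):
    im,d=viewer.read_camera(n);cv2.imwrite(f'pics/{n}{tag}.png',im);np.save(f'pics/{n}{tag}.npy',d);P=cloud(n,d)
    m=hue(im,105,130)&(d>0)&(abs(P[...,1]-.065)<.05)&(P[...,2]>.005)&(P[...,0]>.44)&(P[...,0]<.69);q=P[m]
    f=q[q[:,0]>.6]
    print(n,len(q),'foot',len(f),np.median(f,0) if len(f) else '',np.percentile(f,[2,98],axis=0) if len(f) else '')
s=read_state();print({k:s[k] for k in('time','tool_pos','wrist_force','width','grip_force')})
a=cv2.imread(f'pics/top{tag}.png')[100:250,170:330];b=cv2.imread(f'pics/side{tag}.png')[140:260,210:370]
cv2.imwrite(f'pics/c{tag}.png',np.hstack([cv2.resize(a,(400,375)),cv2.resize(b,(400,375))]))
E
python3 g.py 2
```

```text
top 6 foot 6 [0.6503 0.0424 0.0406] [[0.6444 0.0423 0.0388]
 [0.6564 0.0425 0.0433]]
side 307 foot 140 [0.6489 0.042  0.0401] [[0.6406 0.0322 0.0056]
 [0.6648 0.0769 0.0503]]
{'time': 5.25, 'tool_pos': array([0.5186, 0.0671, 0.081 ]), 'wrist_force': array([-2.0803,  0.6792, -1.0451]), 'width': 0.2761378467608575, 'grip_force': 39.21295166015625}
```

View pics/c2.png

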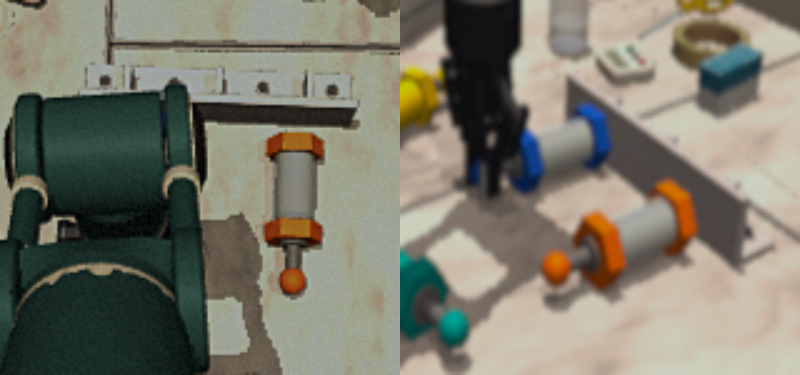

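The top view is blocked by the arm. In the side crop the blue foot, around (595,135), is nearly at the wall. Lifting 2 mm took the bench pressure off the fingertips. Next I'll creep forward until contact.

>>> {"api": "jog_arm", "payload": {
  "increments": [
    [[0.03, 0, 0, 0, 0, 0, -1], [0.03, 0, 0, 0, 0, 0, -1], [0.03, 0, 0, 0, 0, 0, -1], [0, 0, 0, 0, 0, 0, -1], [0, 0, 0, 0, 0, 0, -1]]
  ]
}}

```text
time: 5.67
tool_pos: [0.5214, 0.067, 0.0811]
tcp_rot: [3.141, -0.056, -0.001]
wrist_force: [-2.2, 0.2, -1.2]
width: 0.276
grip_force: 39.2
```

>>> {"api": "jog_arm", "payload": {
  "increments": [
    [[0.03, 0, 0, 0, 0, 0, -1], [0.03, 0, 0, 0, 0, 0, -1], [0, 0, 0, 0, 0, 0, -1], [0, 0, 0, 0, 0, 0, -1], [0, 0, 0, 0, 0, 0, -1]]
  ]
}}

```text
time: 6.08
tool_pos: [0.5216, 0.0669, 0.0805]
tcp_rot: [3.141, -0.056, -0.006]
wrist_force: [-6.8, 0.1, -0.1]
width: 0.278
grip_force: 39.3
```

Contact at tool x≈0.5215. For column angle θ from lying, the knob should follow dx=142(1−cosθ)−25 sinθ and dz=142 sinθ−25(1−cosθ), in mm. I'll raise it in 10° calls with a light push on the stop and a light grip so the ball can turn.

>>> {"api": "jog_arm", "payload": {
  "increments": [
    [[-0.02, 0, -0.16, 0, 0, 0, -1], [-0.02, 0, -0.16, 0, 0, 0, -1], [-0.02, 0, -0.16, 0, 0, 0, -1], [-0.01, 0, -0.165, 0, 0, 0, -1], [-0.005, 0, -0.165, 0, 0, 0, -1]]
  ],
  "force": 25
}}

```text
time: 6.5
tool_pos: [0.5207, 0.0671, 0.1059]
tcp_rot: [-3.141, 0.056, 0.001]
wrist_force: [-4.2, -0.1, -2.1]
width: 0.275
grip_force: 39.0
```

>>> {"api": "jog_arm", "payload": {
  "increments": [
    [[0.005, 0, -0.155, 0, 0, 0, -1], [0.01, 0, -0.155, 0, 0, 0, -1], [0.015, 0, -0.15, 0, 0, 0, -1], [0.02, 0, -0.15, 0, 0, 0, -1], [0.025, 0, -0.15, 0, 0, 0, -1]]
  ]
}}

```text
time: 6.92
tool_pos: [0.5247, 0.067, 0.1295]
tcp_rot: [-3.141, 0.056, -0.005]
wrist_force: [-0.0, 0.9, -3.2]
width: 0.273
grip_force: 38.8
```

```bash
python3 g.py 3
```

```text
top 10 foot 5 [0.6521 0.0425 0.0386] [[0.6361 0.0402 0.0278]
 [0.6605 0.043  0.0409]]
side 362 foot 139 [0.6456 0.0418 0.0366] [[0.6301 0.0328 0.0093]
 [0.6649 0.0756 0.0519]]
{'time': 7.0167, 'tool_pos': array([0.5248, 0.0671, 0.1299]), 'wrist_force': array([-0.7444, -0.8811, -1.3576]), 'width': 0.27709349272535616, 'grip_force': 38.860870599746704}
```

View pics/c3.png

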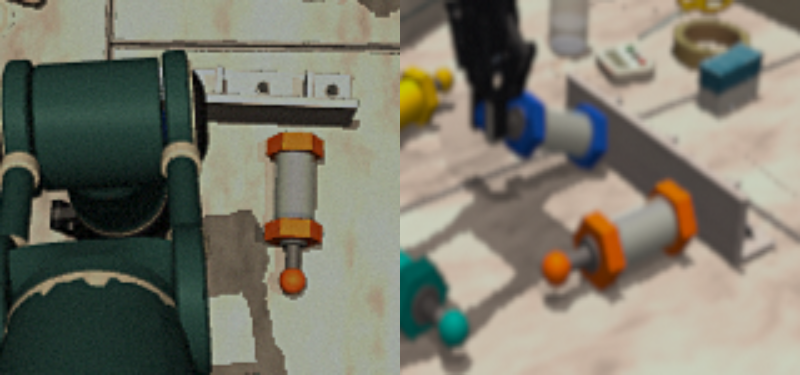

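The side crop shows the column tilting with its foot still low at the wall, around (597,140), and the forces are small. Continuing with a slight forward bias.

>>> {"api": "jog_arm", "payload": {
  "increments": [
    [[0.04, 0, -0.14, 0, 0, 0, -1], [0.045, 0, -0.14, 0, 0, 0, -1], [0.05, 0, -0.135, 0, 0, 0, -1], [0.05, 0, -0.135, 0, 0, 0, -1], [0.055, 0, -0.13, 0, 0, 0, -1]]
  ]
}}

```text
time: 7.43
tool_pos: [0.5312, 0.0668, 0.1494]
tcp_rot: [-3.141, 0.056, -0.001]
wrist_force: [0.5, 0.1, -3.5]
width: 0.277
grip_force: 38.6
```

>>> {"api": "jog_arm", "payload": {
  "increments": [
    [[0.065, 0, -0.125, 0, 0, 0, -1], [0.07, 0, -0.12, 0, 0, 0, -1], [0.075, 0, -0.12, 0, 0, 0, -1], [0.075, 0, -0.115, 0, 0, 0, -1], [0.08, 0, -0.11, 0, 0, 0, -1]]
  ]
}}

```text
time: 7.85
tool_pos: [0.5417, 0.0664, 0.1668]
tcp_rot: [3.141, -0.056, -0.0]
wrist_force: [1.0, 0.3, -2.9]
width: 0.28
grip_force: 38.4
```

```bash
python3 g.py 4
```

```text
top 1 foot 0  
side 361 foot 139 [0.6376 0.041  0.0297] [[0.6186 0.0315 0.0094]
 [0.6643 0.0721 0.0478]]
{'time': 7.95, 'tool_pos': array([0.5423, 0.0664, 0.1673]), 'wrist_force': array([-0.2782, -0.2356, -2.0133]), 'width': 0.27416478689036466, 'grip_force': 38.428303599357605}
```

View pics/c4.png

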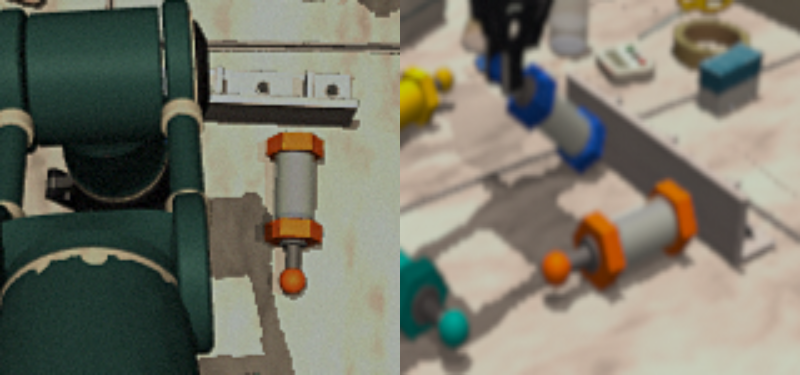

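The side crop shows the column at about 40°, with the foot cap near (585,140). I'll check numerically whether the foot is on the bench and touching the wall.

```bash
cat > f.py <<'E'
from h import *
import sys
from scipy.spatial import ConvexHull
np.set_printoptions(precision=4,suppress=True)
tag=sys.argv[1]
im=cv2.imread(f'pics/side{tag}.png');d=np.load(f'pics/side{tag}.npy');P=cloud('side',d)
w=P[(abs(P[...,0]-.657)<.012)&(P[...,2]>.015)&(P[...,2]<.05)&(P[...,1]>-.13)&(P[...,1]<.0)&(d>0)&~hue(im,3,20,80)]
c=np.polyfit(w[:,1],w[:,0],1)
for _ in range(3):
    r=w[:,0]-np.polyval(c,w[:,1]);w=w[abs(r)<.003];c=np.polyfit(w[:,1],w[:,0],1)
print('wall',c,len(w))
m=cv2.erode((hue(im,105,130,90)).astype(np.uint8),np.ones((2,2)))>0
q=P[m&(d>0)&(abs(P[...,1]-.06)<.05)&(P[...,0]>.45)&(P[...,0]<.69)]
n=np.c_[q[:,0]-np.polyval(c,q[:,1]),q[:,1:]]
# grey glass + caps: knob/head/foot clusters
lab=cv2.kmeans(n.astype(np.float32),2,None,(3,50,1e-4),5,cv2.KMEANS_PP_CENTERS)[1].ravel()
for l in(0,1):
    k=n[lab==l];print('cluster',len(k),k.mean(0),'p2',np.percentile(k,3,0),'p98',np.percentile(k,97,0))
E
python3 f.py 2; python3 f.py 3; python3 f.py 4
```

```text
wall [0.0273 0.6619] 373
cluster 112 [-0.0131  0.0437  0.0361] p2 [-0.0219  0.0323  0.0084] p98 [-0.0016  0.0675  0.0503]
cluster 141 [-0.1076  0.0468  0.0314] p2 [-0.1575  0.0363  0.0084] p98 [-0.0912  0.065   0.0504]
wall [0.03   0.6622] 376
cluster 174 [-0.106   0.0502  0.0664] p2 [-0.1513  0.0364  0.0441] p98 [-0.0881  0.0707  0.0835]
cluster 114 [-0.0173  0.043   0.0337] p2 [-0.0328  0.0326  0.0097] p98 [-0.0034  0.067   0.0517]
wall [0.0304 0.6621] 369
cluster 178 [-0.099   0.0501  0.0901] p2 [-0.1348  0.0359  0.0687] p98 [-0.0766  0.0718  0.1207]
cluster 107 [-0.0247  0.041   0.0286] p2 [-0.0434  0.0316  0.01  ] p98 [-0.0077  0.0603  0.0473]
```

The foot is on the bench and within about 2 mm of the wall. Continuing with a bit more forward bias.

>>> {"api": "jog_arm", "payload": {
  "increments": [
    [[0.11, 0, -0.105, 0, 0, 0, -1], [0.11, 0, -0.1, 0, 0, 0, -1], [0.11, 0, -0.095, 0, 0, 0, -1], [0.11, 0, -0.09, 0, 0, 0, -1], [0.11, 0, -0.085, 0, 0, 0, -1]]
  ]
}}

```text
time: 8.37
tool_pos: [0.5581, 0.0658, 0.181]
tcp_rot: [-3.141, 0.056, 0.001]
wrist_force: [-2.2, 0.3, -0.7]
width: 0.275
grip_force: 38.5
```

>>> {"api": "jog_arm", "payload": {
  "increments": [
    [[0.12, 0, -0.08, 0, 0, 0, -1], [0.12, 0, -0.075, 0, 0, 0, -1], [0.12, 0, -0.07, 0, 0, 0, -1], [0.125, 0, -0.065, 0, 0, 0, -1], [0.125, 0, -0.06, 0, 0, 0, -1]]
  ]
}}

```text
time: 8.78
tool_pos: [0.5769, 0.0651, 0.1914]
tcp_rot: [3.141, -0.056, 0.001]
wrist_force: [-0.6, 0.0, -2.9]
width: 0.272
grip_force: 38.5
```

```bash
python3 g.py 5; python3 f.py 5
```

```text
top 0 foot 0  
side 367 foot 183 [0.6247 0.0428 0.026 ] [[0.6015 0.0324 0.0074]
 [0.6625 0.0687 0.1128]]
{'time': 8.8833, 'tool_pos': array([0.5775, 0.0651, 0.1917]), 'wrist_force': array([ 0.3796, -0.0347, -2.7538]), 'width': 0.2800395048534794, 'grip_force': 38.5440731048584}
wall [0.0313 0.6622] 372
cluster 181 [-0.0787  0.0486  0.105 ] p2 [-0.1016  0.0362  0.0847] p98 [-0.0551  0.0671  0.1458]
cluster 115 [-0.0292  0.0418  0.0221] p2 [-0.0512  0.0324  0.0083] p98 [-0.0052  0.0587  0.0387]
```

View pics/c5.png

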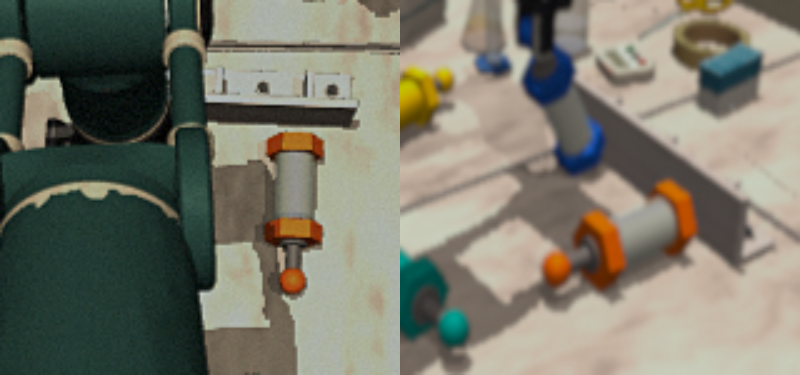

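The side crop shows about 60°, with the foot at (578,150) still on the bench by the wall. Continuing.

>>> {"api": "jog_arm", "payload": {
  "increments": [
    [[0.13, 0, -0.055, 0, 0, 0, -1], [0.135, 0, -0.05, 0, 0, 0, -1], [0.135, 0, -0.045, 0, 0, 0, -1], [0.14, 0, -0.035, 0, 0, 0, -1], [0.14, 0, -0.03, 0, 0, 0, -1]]
  ]
}}

```text
time: 9.3
tool_pos: [0.5971, 0.0644, 0.1977]
tcp_rot: [3.141, -0.056, -0.0]
wrist_force: [-1.1, -0.9, -1.9]
width: 0.279
grip_force: 38.6
```

>>> {"api": "jog_arm", "payload": {
  "increments": [
    [[0.145, 0, -0.025, 0, 0, 0, -1], [0.15, 0, -0.02, 0, 0, 0, -1], [0.15, 0, -0.015, 0, 0, 0, -1], [0.15, 0, -0.01, 0, 0, 0, -1], [0.15, 0, 0, 0, 0, 0, -1]]
  ]
}}

```text
time: 9.72
tool_pos: [0.6196, 0.0636, 0.2]
tcp_rot: [3.141, -0.056, 0.0]
wrist_force: [-1.1, -0.4, -0.1]
width: 0.275
grip_force: 38.6
```

```bash
python3 g.py 6; python3 f.py 6
```

```text
top 0 foot 0  
side 364 foot 328 [0.6166 0.0449 0.0987] [[0.6013 0.0326 0.0074]
 [0.6566 0.0758 0.1573]]
{'time': 9.8167, 'tool_pos': array([0.62  , 0.0636, 0.1999]), 'wrist_force': array([-0.6838,  0.12  , -2.3394]), 'width': 0.27637261200986546, 'grip_force': 38.43662917613983}
wall [0.0306 0.6621] 372
cluster 186 [-0.0534  0.0486  0.1121] p2 [-0.0681  0.0349  0.0903] p98 [-0.029   0.0676  0.1558]
cluster 106 [-0.034   0.0427  0.0151] p2 [-0.0522  0.0322  0.006 ] p98 [-0.0053  0.0631  0.0252]
```

View pics/c6.png

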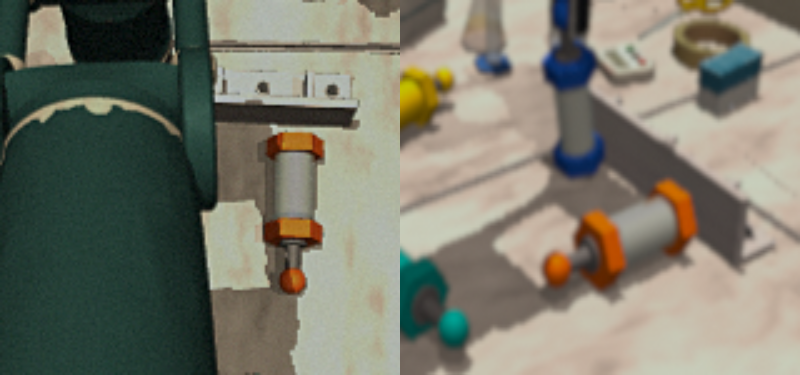

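The side crop shows about 80°. The back edges of foot and head (n = −52 and −68 mm) match the model for a foot touching the wall and bench. Final 10°.

>>> {"api": "jog_arm", "payload": {
  "increments": [
    [[0.16, 0, 0, 0, 0, 0, -1], [0.16, 0, 0.01, 0, 0, 0, -1], [0.16, 0, 0.015, 0, 0, 0, -1], [0.16, 0, 0.02, 0, 0, 0, -1], [0.1, 0, 0.02, 0, 0, 0, -1]]
  ]
}}

```text
time: 10.23
tool_pos: [0.6422, 0.0627, 0.1982]
tcp_rot: [3.141, -0.056, 0.002]
wrist_force: [-1.1, 0.3, 1.9]
width: 0.272
grip_force: 37.7
```

>>> {"api": "jog_arm", "payload": {
  "increments": [
    [[0.05, 0, 0.01, 0, 0, 0, -1], [0.03, 0, 0, 0, 0, 0, -1], [0, 0, 0, 0, 0, 0, -1], [0, 0, 0, 0, 0, 0, -1], [0, 0, 0, 0, 0, 0, -1]]
  ]
}}

```text
time: 10.65
tool_pos: [0.6439, 0.0627, 0.1979]
tcp_rot: [-3.141, 0.056, -0.002]
wrist_force: [0.6, 0.3, 2.1]
width: 0.275
grip_force: 37.5
```

```bash
python3 g.py 7; python3 f.py 7
```

```text
top 0 foot 0  
side 347 foot 347 [0.6258 0.0481 0.098 ] [[0.6107 0.0329 0.007 ]
 [0.656  0.0767 0.1565]]
{'time': 10.75, 'tool_pos': array([0.6438, 0.0627, 0.1979]), 'wrist_force': array([ 0.555 , -1.9194,  0.9044]), 'width': 0.2811339301173612, 'grip_force': 37.52715289592743}
wall [0.032  0.6623] 369
cluster 179 [-0.0381  0.0492  0.1112] p2 [-0.0535  0.0346  0.0907] p98 [-0.0154  0.0708  0.1539]
cluster 106 [-0.0349  0.0431  0.0128] p2 [-0.0506  0.0322  0.0031] p98 [-0.0051  0.0639  0.0201]
```

View pics/c7.png

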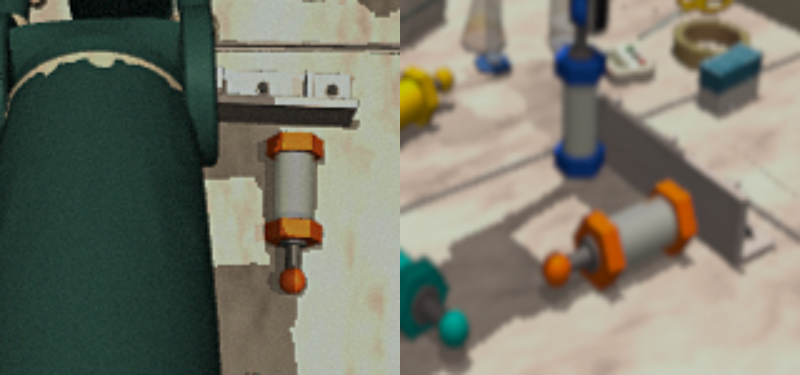

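Nearly upright: the head is still about 3 mm behind the foot. Closing that gap.

>>> {"api": "jog_arm", "payload": {
  "increments": [
    [[0.05, 0, 0, 0, 0, 0, -1], [0.05, 0, 0, 0, 0, 0, -1], [0.03, 0, 0, 0, 0, 0, -1], [0, 0, 0, 0, 0, 0, -1], [0, 0, 0, 0, 0, 0, -1]]
  ]
}}

```text
time: 11.17
tool_pos: [0.6474, 0.0625, 0.1974]
tcp_rot: [3.141, -0.056, -0.001]
wrist_force: [-1.5, -1.3, 1.8]
width: 0.276
grip_force: 37.4
```

```bash
python3 g.py 8; python3 f.py 8
```

```text
top 0 foot 0  
side 354 foot 354 [0.6284 0.0473 0.0978] [[0.6126 0.0318 0.0069]
 [0.6573 0.0812 0.1831]]
{'time': 11.2667, 'tool_pos': array([0.6474, 0.0624, 0.1974]), 'wrist_force': array([-0.6899, -1.551 ,  2.0455]), 'width': 0.2739847436621533, 'grip_force': 37.383368611335754}
wall [0.0302 0.6622] 377
cluster 106 [-0.0346  0.0429  0.0125] p2 [-0.0511  0.0319  0.004 ] p98 [-0.0062  0.0646  0.0194]
cluster 185 [-0.0348  0.0483  0.1125] p2 [-0.0509  0.0329  0.0901] p98 [-0.0104  0.0724  0.1801]
```

The head and foot back edges now coincide, so the column is upright. Releasing slowly and retreating upwards.

>>> {"api": "jog_arm", "payload": {
  "increments": [
    [[0, 0, 0, 0, 0, 0, -0.4], [0, 0, 0, 0, 0, 0, -0.3], [0, 0, 0, 0, 0, 0, -0.2], [0, 0, 0, 0, 0, 0, 0], [0, 0, 0, 0, 0, 0, 0.3]]
  ],
  "force": 20
}}

```text
time: 11.68
tool_pos: [0.6475, 0.0627, 0.1974]
tcp_rot: [-3.141, 0.056, 0.0]
wrist_force: [0.5, 0.5, -0.3]
width: 0.622
grip_force: 0.0
```

>>> {"api": "jog_arm", "payload": {
  "increments": [
    [[0, 0, 0, 0, 0, 0, 0.6], [0, 0, 0, 0, 0, 0, 1], [0, 0, 0, 0, 0, 0, 1], [0, 0, 0, 0, 0, 0, 1], [0, 0, -0.1, 0, 0, 0, 1]]
  ]
}}

```text
time: 12.1
tool_pos: [0.6471, 0.0626, 0.1999]
tcp_rot: [3.141, -0.056, -0.002]
wrist_force: [-0.6, -0.1, 0.6]
width: 1.001
grip_force: 0.0
```

>>> {"api": "jog_arm", "payload": {
  "increments": [
    [[0, 0, -0.4, 0, 0, 0, 1], [0, 0, -0.7, 0, 0, 0, 1], [0, 0, -0.8, 0, 0, 0, 1], [0, 0, -0.8, 0, 0, 0, 1], [0, 0, -0.8, 0, 0, 0, 1]]
  ]
}}

```text
time: 12.52
tool_pos: [0.6475, 0.0626, 0.3078]
tcp_rot: [-3.141, 0.056, -0.001]
wrist_force: [0.6, 0.7, 0.9]
width: 1.002
grip_force: 0.0
```

>>> {"api": "jog_arm", "payload": {
  "increments": [
    [[-0.8, 0, -0.4, 0, 0, 0, 1], [-0.9, 0, 0, 0, 0, 0, 1], [-0.9, 0, 0, 0, 0, 0, 1], [-0.6, 0, 0, 0, 0, 0, 1], [0, 0, 0, 0, 0, 0, 1]]
  ]
}}

```text
time: 12.93
tool_pos: [0.5488, 0.0662, 0.319]
tcp_rot: [-3.141, 0.055, 0.0]
wrist_force: [-0.2, 0.3, -1.7]
width: 1.002
grip_force: 0.0
```

```bash
python3 g.py 9; python3 f.py 9
```

```text
top 46 foot 44 [0.615  0.0645 0.0182] [[0.6113 0.0473 0.014 ]
 [0.6204 0.0797 0.0229]]
side 348 foot 348 [0.6287 0.0468 0.0983] [[0.6128 0.0323 0.0069]
 [0.6581 0.0751 0.152 ]]
{'time': 13.0333, 'tool_pos': array([0.5517, 0.0661, 0.319 ]), 'wrist_force': array([0.0423, 0.5908, 0.1399]), 'width': 1.001407384368536, 'grip_force': 0.0}
wall [0.0296 0.662 ] 378
cluster 196 [-0.0337  0.0466  0.1095] p2 [-0.0505  0.0324  0.0875] p98 [-0.0096  0.068   0.1514]
cluster 99 [-0.0343  0.0432  0.0121] p2 [-0.0502  0.0324  0.0035] p98 [-0.0054  0.0651  0.0183]
```

View pics/c9.png

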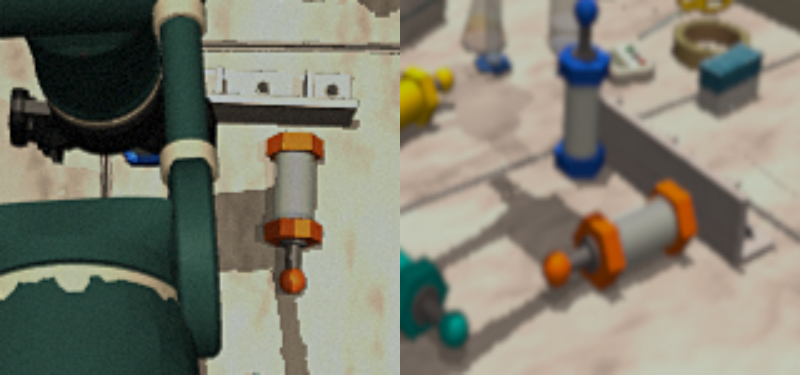

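The side crop shows the blue column standing free against the stop, at (580,165) foot and (587,12) knob. The orange column is unmoved and the gripper is clear. Handing in.

```bash
python3 -c "
from workcell import bot
print(bot.finish_job())"
```

```text
the job is handed in; nothing more can be done
None
```

The blue-capped column stands upright by itself against the stop with the gripper released and clear, the orange column still lies where it was, and the job was handed in at about 13 s.

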